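Dial open the lock box

ROBOT

A 6-joint arm with a two-finger parallel gripper is mounted at the origin on a cart in front of the work surface, level with it; the furniture and walls round the work are solid. World frame = base frame: x ahead of the robot, y to its left, z up, the work surface at z = 0. Lengths are in mm, angles in rad, forces in N, time in s.
With the tool pointing down it reaches from about 250 to 800 mm from the base axis. Payload 3.9 kg.
Tool frame: the origin (TCP) lies midway between the tips of the shut fingers; the grasp point (between the pads) lies 19 mm behind it; z points along the fingers, y is the direction in which the jaws open and shut (so a half turn about z gives the same grasp; the last joint's range is limited). The gripper opens to 85 mm and grips with 20 to 120 N. Pads are 22 mm wide; open, the fingers measure 114 mm over their backs; the gripper's body (76 mm by 85 mm) begins 54 mm behind the grasp point. The pads swing forward as they close: fully open they stand 13 mm farther back than shut.
Start: joints at [0, 0.26, -0.138, 1.173, 0, 1.571], TCP at [524.991, -0, 231.304] pointing down, gripper open.
Joint ranges: [-2.78, 2.78], [-0.83, 1.72], [-1.28, 1.37], [-1.9, 2.12], [-1.57, 1.48], [-3.14, 3.14]. Speed limits (rad/s): [2.57, 2.57, 3.14, 3.14, 3.14, 3.14].

INTERFACE

Orientations are given as a unit quaternion [w, x, y, z].
In Python, from station import observe, read_camera, camera_params, close_job gives the robot as it stands.
- The arm moves only by the tool arm_command, never from a script. Its argument "deltas" is a list of rows, each a list of 7 numbers: the finger opening in mm, from 0 to 85.4, then the shift along the tool's x, y, z in mm, then the turn, a rotation vector about the tool's x, y, z in degrees. In form: [[fingers, dx, dy, dz, ax, ay, az], ...]. A call has exactly 5 rows; each row is the pose to reach, as a shift and turn from the pose commanded when the call began, along the tool's axes at that moment; what a row does not reach only later rows make up. A row lasts 1/12 s, in which the tool goes at most 41.7 mm and 7.16 degrees, less where a joint would pass 70% of its speed; a pose out of reach is approached as far as the arm can. A call with a gripper value outside its range is refused whole. The fingers move at their own pace and stop on an object; "squeeze" is the grip in N (left out, the last holds). Time passes only in rows, so rows that repeat a pose let the fingers close, or fill a call up. It gives the time, the measured TCP pose, the force and the opening at its end, in the units of the state.
- observe(): the state, without advancing time (a new reading comes with each control period).
- read_camera(name): name is "scene" or "side" or "wrist"; returns (picture, depth): 480x640x3 uint8, red, green, blue; 480x640 float32, mm along the optical axis (not along the pixel's ray), 0 where there is no reading.
- camera_params(name): a dict with "fx", "fy", "cx", "cy" (pixels), "view" (4x4, takes a point from world to camera coordinates). Camera axes: x right, y down, z forward; pixel columns grow to the right and rows downward; lengths in mm; the calibration is good to about 2 mm. A picture is of the moment at which its call begins: read the wrist's pose just before it. camera_params takes no time and is no camera call; for the wrist camera it gives the pose at the moment of the call.
- close_job(): hands the job in, once; it reports no verdict.
The state is a dict: "time": time; "joint_pos": joint angles; "dq": joint speeds; "joint_torque": joint torques, N m; "eef_pos": TCP position; "orientation": TCP orientation; "ft_force": force on the tool from outside, world axes, zero at the start; "ft_torque": the same for the moment, N m; "finger_gap": finger opening in mm.
Only numpy, scipy, OpenCV 4.12 (cv2) and the standard library are available. Lean on these libraries where they do the work, as an engineer would, in place of code of your own. Each camera call takes 0.05 s, during which the arm holds its last target. There are 200 camera calls.

TASK

Open the combination lock on the sloping face of the grey lock box. Wind its crank anticlockwise until you feel it come up against its stop; counting from there turn it clockwise one and a quarter turns, back anticlockwise half a turn and clockwise again a quarter turn, then let go of the crank and push the button in the middle of the dial fully in. Do not turn the two small knobs beside the dial and leave the loose things round the box where they are.

Things in the scene. Friction and masses are not known exactly. Their poses are not given: they have to be found in the camera images.
- lockbox: Fixed grey steel lock box, 220 x 290 mm on plan, 162 mm high; origin on the table below the dial's centre, x away from the robot's side, y along its width, z up. Its flat lock face rises away from the robot at 35 degrees to the table: the face's outward normal leans 35 degrees from vertical towards the box's -x.
- hood_edge (a point): Middle of the free edge of the hood, a 3 mm steel plate 262 mm wide that stands at right angles to the lock face, 127 mm upslope of the dial's axis, and reaches 75 mm out from the face. It leaves no room to follow the crank all round with an upright tool: hold the tool square to the face.
- dial_axis (a point): Point on the dial's axis, 4 mm out from the lock face. Its z axis is the dial's axis, pointing out of the face; x points upslope, y along the box's width (left seen from the robot). Clockwise is meant as seen looking at the face. The dial is a steel disc of 124 mm diameter, its front 7.5 mm out from this point.
- bezel: Fixed aluminium ring of 160 mm diameter round the dial, with 24 raised marks 15 degrees apart, every sixth longer, for counting turns; no mark is zero. Origin on the dial's axis in the lock face, axes as dial_axis. The dial's solid anticlockwise stop is at a hidden angle that changes from time to time and must be felt; two turns clockwise of it is the other end.
- dial_front (a point): Point on the dial's axis in the front of the disc. At the start the crank stands 50 to 130 degrees clockwise of the stop. Turning takes 1 to 2.5 N at the crank's knob; at the stop the force rises steeply. Each of the three turns must end within 10 degrees of its right place, all counted from the stop (the last place is one turn clockwise of it). After a miss begin again from the stop.
- crank_grip (a point): Grip point on the axis of the crank's knob, 45 mm from the dial's axis and 40 mm out from dial_axis. The knob is a black cylinder, 20 mm diameter, 45 mm long, square to the dial (from 11.5 to 56.5 mm out from dial_axis). It turns freely on its pin, so it can be held firmly while the crank is led round in a circle with the tool's orientation unchanged.
- button_top (a point): Centre of the top of the release button, dark steel, 24 mm diameter, on the dial's axis in the middle of the dial. At the start its top is 20 mm out from dial_axis (12.5 mm proud of the dial); pushed fully in, 10 mm out (2.5 mm proud).
- release (a joint): How far the release button is pushed in, 0 (out) to 0.010 m (fully in). It moves with about 4 to 5 N and stays where it is left. While the combination is not dialed it comes up solid after about 2 mm; when it is dialed it goes in all the way and the box is unlocked.
- knob_left (a joint): Angle of the small black wing knob on the face, 112 mm to the left (+y of the box) of the dial's axis; 32 mm diameter, standing 26 mm out from the face. Starts at 0; must not be turned.
- knob_right (a joint): The same knob 112 mm to the right (-y of the box) of the dial's axis. Starts at 0; must not be turned.
- mug: Grey steel mug, 81 x 112 x 90 mm, standing to the left of the box; origin at the centre of its underside.
- pipe_piece: Piece of grey steel pipe, 42 mm diameter, 80 mm high, standing upright to the right of the box; origin at the centre of its underside.
- tape: Dark tape measure, 33 x 112 x 62 mm, in front and to the right of the box; origin at the centre of its underside.
- marker_pen: Dark blue paint marker, 12 x 135 x 13 mm, lying in front and to the left of the box; origin at the centre of its underside.

How it is judged (in metres and radians):
At the end, for the whole second after the job is handed in: The release button is pushed in to its end (at least 8.5 of 10 mm) and stays there, the two small knobs are within 0.15 rad of where they were, and the mug, pipe, tape measure and marker have been moved less than 20 mm (value of joint release above 0.0085 m and velocity of joint release below 0.01 m/s and value of joint knob_left between -0.15 and 0.15 rad and value of joint knob_right between -0.15 and 0.15 rad and distance of each of mug, pipe_piece, tape, marker_pen from where it was at the start of the episode below 0.02 m); the robot touches nothing.
It fails at once if a small knob beside the dial is turned by more than 0.15 rad (value of joint any of knob_left, knob_right above 0.15 rad or value of joint any of knob_left, knob_right below -0.15 rad).
It fails at once if a loose thing by the box is moved by more than 20 mm (distance of any of mug, pipe_piece, tape, marker_pen from where it was at the start of the episode above 0.02 m).
It also fails if it takes over 72 s, if anything falls off the work surface, if the arm or the gripper's body presses on something with over 40 N, if the wrist force passes 120 N, or if a joint passes its speed limit or range.

## Working session

There is one attempt and no reset: what is moved stays moved. The work goes in short steps, Python scripts to look and compute and a tool call to move; the robot and the scene stay as the last step left them, time stands still between calls to the robot, and variables do not carry over. Pictures are saved under pics/ and viewed, about 8 in all and at most 12, crops included, and the job is handed in when it is done.

Besides the shell and the picture viewer there is one more tool, called after "Call:" by a JSON object that holds its "name" and its "arguments", one argument or row to a line. arm_command: Moves the arm, as the interface text tells. Its arguments: {"type":"object","properties":{"deltas":{"type":"array"},"squeeze":{"type":"number"}},"required":["deltas"]}

```bash
mkdir -p pics; ls; python3 - <<'E'
from station import *
import cv2,numpy as np
print(observe())
for n in ("scene","side"):
    p,d=read_camera(n); cv2.imwrite(f"pics/{n}0.png",p[:,:,::-1]); np.save(f"pics/{n}0.npy",d)
    c=camera_params(n); print(n,{k:np.round(v,3).tolist() for k,v in c.items()})
a=cv2.imread("pics/scene0.png");b=cv2.imread("pics/side0.png")
E
```

```text
pics
{'time': 0.0, 'joint_pos': array([ 2.35734735e-06,  2.60676109e-01, -1.39342867e-01,  1.17266911e+00,
        3.22064454e-06,  1.57081328e+00]), 'dq': array([-0.00129881, -0.00126625, -0.00032886, -0.00163925,  0.00131678,
        0.00020338]), 'joint_torque': array([-3.22425103e-04, -4.05677426e+01,  2.53926122e+01,  1.89446745e-02,
       -4.02533055e-05,  2.61086342e-05]), 'eef_pos': array([5.24347274e+02, 2.26796317e-03, 2.30478932e+02]), 'orientation': array([-6.69971555e-04,  7.07111628e-01,  7.07101302e-01, -6.67707135e-04]), 'ft_force': array([-0.5211436 ,  0.59017692,  0.63105883]), 'ft_torque': array([ 0.02884946, -0.08423963, -0.0360685 ]), 'finger_gap': 85.18290619839601}
scene {'fx': 614.602, 'fy': 614.602, 'cx': 328.214, 'cy': 245.319, 'view': [[0.834, -0.552, 0.004, -407.96], [-0.45, -0.684, -0.575, 350.748], [0.32, 0.477, -0.818, 1705.334], [0.0, 0.0, 0.0, 1.0]]}
side {'fx': 583.05, 'fy': 583.05, 'cx': 317.681, 'cy': 239.313, 'view': [[-0.247, -0.969, -0.003, 142.019], [-0.736, 0.19, -0.649, 451.643], [0.63, -0.158, -0.76, 1426.779], [0.0, 0.0, 0.0, 1.0]]}
```

View pics/scene0.png

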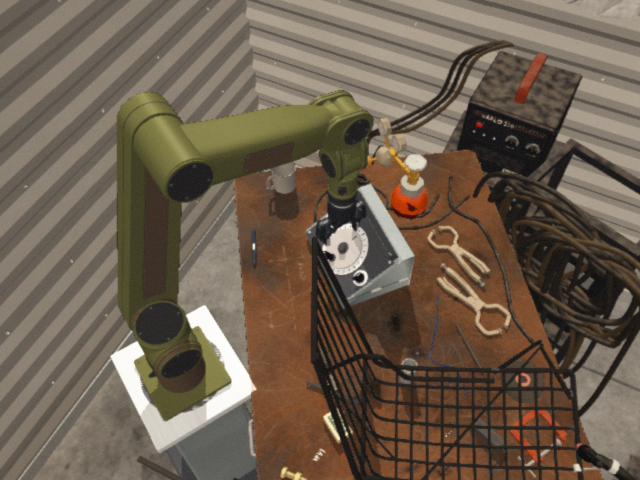

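View pics/side0.png

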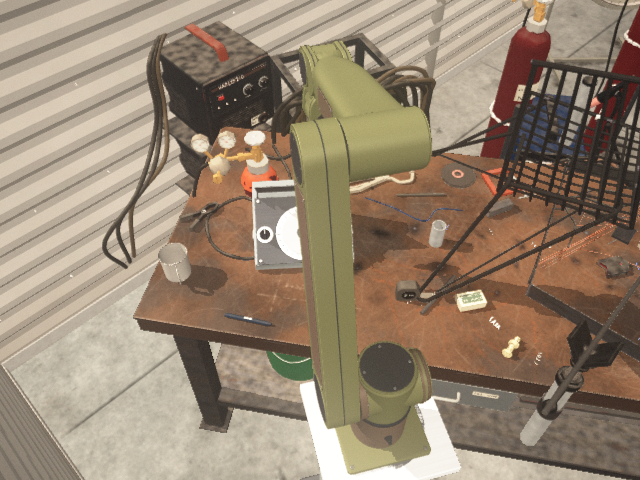

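The scene view shows the dial near (345,250), with the gripper hiding its upper part. The side view shows the left part of the dial at (290,232), the left small knob at (265,235), the mug at (175,262), the pen at (248,320), the tape at (408,290) and the pipe at (437,233). Next is the wrist camera.

```bash
cat > h.py <<'E'
from station import *
import cv2,numpy as np
from scipy.spatial.transform import Rotation as R
def grab(n,tag):
    c=camera_params(n); p,d=read_camera(n)
    cv2.imwrite(f"pics/{tag}.png",p[:,:,::-1])
    v,u=np.mgrid[0:480,0:640]
    P=np.stack([(u-c["cx"])*d/c["fx"],(v-c["cy"])*d/c["fy"],d,np.ones_like(d)],-1)
    W=P@np.linalg.inv(c["view"]).T
    W=W[...,:3]; W[d<=0]=np.nan
    np.save(f"pics/{tag}.npy",W); return p,W,c
def tool(o=None):
    o=o or observe(); q=o["orientation"]; return o["eef_pos"],R.from_quat(np.r_[q[1:],q[0]]).as_matrix()
E
python3 - <<'E'
from h import *
p,W,c=grab("wrist","w0"); print(np.round(c["view"],3).tolist(),c["fx"],c["cx"],c["cy"])
for v in range(40,480,80): print([np.round(W[v,u]).tolist() for u in range(40,640,110)])
E
```

```text
[[1.0, -0.001, -0.003, -524.106], [0.0, -0.956, 0.292, -38.287], [-0.003, -0.292, -0.956, 380.35], [0.0, 0.0, 0.0, 1.0]] 332.29817245383464 325.8654033024364 237.58652744379728
[[-413.0, 375.0, -852.0], [350.0, 165.0, 1.0], [458.0, 166.0, -1.0], [561.0, 150.0, 65.0], [631.0, 137.0, 115.0], [682.0, 129.0, 149.0]]
[[110.0, 97.0, -136.0], [338.0, 91.0, 1.0], [454.0, 91.0, -1.0], [561.0, 87.0, 83.0], [634.0, 85.0, 124.0], [688.0, 84.0, 155.0]]
[[111.0, -14.0, -100.0], [324.0, 5.0, 1.0], [450.0, 5.0, 1.0], [562.0, 22.0, 93.0], [637.0, 30.0, 134.0], [695.0, 35.0, 161.0]]
[[174.0, -94.0, 1.0], [309.0, -94.0, 1.0], [444.0, -94.0, 1.0], [564.0, -51.0, 96.0], [641.0, -30.0, 142.0], [707.0, -21.0, 162.0]]
[[145.0, -209.0, 1.0], [474.0, 13.0, 292.0], [436.0, -210.0, -1.0], [582.0, -209.0, 0.0], [570.0, 12.0, 291.0], [874.0, -209.0, -1.0]]
[[463.0, 11.0, 317.0], [281.0, -328.0, 16.0], [512.0, 19.0, 324.0], [535.0, 10.0, 317.0], [557.0, 14.0, 320.0], [584.0, 9.0, 315.0]]
```

View pics/w0.png

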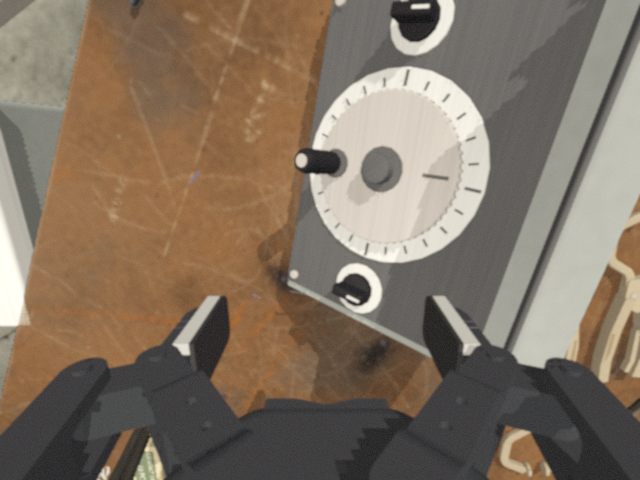

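The wrist view shows the bezel ring centred near (400,165). The button is at (380,168), the crank knob's top is at (303,160) with its foot at (335,163), and the small knobs are at (418,15) and (355,290). The crank stands downslope. I'll fit the face plane and bezel circle next.

```bash
cat > fit.py <<'E'
from h import *
from scipy.optimize import least_squares
def fitall(W,img,box,th=150):
    u0,u1,v0,v1=box
    m=np.zeros(W.shape[:2],bool); m[v0:v1,u0:u1]=1
    m&=np.isfinite(W[...,0])&(W[...,2]>25)
    P=W[m]; C=img[m].astype(float)
    # face plane: n at 35deg, unknown yaw, offset (RANSAC-like robust)
    n_=lambda a:np.array([-np.sin(np.radians(35))*np.cos(a),-np.sin(np.radians(35))*np.sin(a),np.cos(np.radians(35))])
    dark=C.max(1)<130
    r=least_squares(lambda x:P[dark]@n_(x[0])-x[1],[-.15,float(np.median(P[dark]@n_(-.15)))],loss='cauchy',f_scale=1.0,x_scale=[.01,1])
    a,h=r.x; n=n_(a); ex=np.array([np.cos(a)*np.cos(np.radians(35)),np.sin(a)*np.cos(np.radians(35)),np.sin(np.radians(35))]); ey=np.cross(n,ex)
    return a,h,n,ex,ey,P,C
E
python3 - <<'E'
from fit import *
W=np.load("pics/w0.npy"); img=cv2.imread("pics/w0.png")[...,::-1]
a,h,n,ex,ey,P,C=fitall(W,img,(290,560,0,330))
d=P@n-h
print("yaw",np.degrees(a),"h",h, np.histogram(d,np.arange(-10,70,2)))
# free plane of bright bezel/dial points
br=(C.min(1)>130)&(d>-3)&(d<20)
Q=P[br]; q=np.c_[Q@ex,Q@ey]; print(len(q),np.histogram(d[br],np.arange(-3,20,1)))
(c0,r0)=cv2.minEnclosingCircle(q[:1].astype(np.float32))
def res(x): return np.hypot(q[:,0]-x[0],q[:,1]-x[1])
c=np.median(q,0)
for i in range(30):
    k=np.hypot(*(q-c).T)<95; hull=cv2.convexHull(q[k].astype(np.float32))[:,0]
    r=least_squares(lambda x:np.hypot(*(hull-x[:2]).T)-80,np.r_[c],loss='soft_l1',f_scale=1.); c=r.x
print("centre",c,"rms",np.sqrt(np.mean(r.fun**2)),np.hypot(*(hull-c).T).mean())
O=c[0]*ex+c[1]*ey+h*n; print("bezel origin",O, "expected z: ")
rel=P-O; X,Y,D=rel@ex,rel@ey,rel@n
k=(D>30)&(D<64)&(np.hypot(X,Y)<75); print("knob pts",k.sum(),np.median(X[k]),np.median(Y[k]),D[k].max(),np.percentile(D[k],95))
k=(np.hypot(X,Y)<9); print("button D",np.median(D[k]))
np.savez("pose.npz",O=O,ex=ex,ey=ey,n=n)
E
```

```text
yaw -10.517393554052369 h -248.04504143982285 (array([  211,   287,  1179,  4787, 20585, 26965,  4261,   234,   857,
       11868,  4081,   375,   133,   151,   180,   502,   836,   449,
          43,    43,    44,    52,    43,    51,    44,    54,    50,
          47,    58,    43,    61,    61,    88,   114,   242,    28,
          13,    22,    13]), array([-10,  -8,  -6,  -4,  -2,   0,   2,   4,   6,   8,  10,  12,  14,
        16,  18,  20,  22,  24,  26,  28,  30,  32,  34,  36,  38,  40,
        42,  44,  46,  48,  50,  52,  54,  56,  58,  60,  62,  64,  66,
        68]))
30415 (array([1955,  477,  546, 2357, 5836, 3493,  550,   79,   58,   80,  261,
       3303, 8087, 3104,  208,   13,    2,    0,    1,    3,    2,    0]), array([-3, -2, -1,  0,  1,  2,  3,  4,  5,  6,  7,  8,  9, 10, 11, 12, 13,
       14, 15, 16, 17, 18, 19]))
centre [505.44696869 152.5886074 ] rms 7.522714030139891 84.4891339936177
bezel origin [574.81704304  48.47942502  86.72586829] expected z: 
knob pts 837 -38.20400507299852 -4.108971823477752 60.7744253197488 59.41636558061567
button D 21.98697368250806
```

```bash
cat > refine.py <<'E'
from fit import *
def refine(W,img,box):
    a,h,n,ex,ey,P,C=fitall(W,img,box)
    z=np.load("pose.npz"); O=z["O"]
    for _ in range(3):
        rel=P-O; X,Y,D=rel@ex,rel@ey,rel@n
        disc=(D>7.5)&(D<14)&(np.hypot(X,Y)<66)&(np.hypot(X,Y)>15)
        off=np.median(D[disc])-11.5; O=O+off*n; D-=off
        b=(D>21)&(D<27)&(np.hypot(X,Y)<17)
        bc,br=cv2.minEnclosingCircle(np.c_[X,Y][b].astype(np.float32))
        dd=(D>8.5)&(D<14)&(np.hypot(X,Y)<72); q=np.c_[X,Y][dd]
        hull=cv2.convexHull(q.astype(np.float32))[:,0]
        f=least_squares(lambda x:np.hypot(*(hull-x[:2]).T)-x[2],[0,0,62],loss='soft_l1',f_scale=.5).x
        print("off",off,"button",bc,br,"D",np.median(D[b]),"disc",f)
        O=O+f[0]*ex+f[1]*ey
    rel=P-O; X,Y,D=rel@ex,rel@ey,rel@n
    k=(D>28)&(D<64)&(np.hypot(X,Y)<75)
    t=(D>58)&k
    print("yaw",np.degrees(a),"O",O,"O z expected", "knob top",np.median(X[t]),np.median(Y[t]),t.sum(),"side pts",np.median(X[k]),np.median(Y[k]))
    return O,ex,ey,n
E
python3 - <<'E'
from refine import *
O,ex,ey,n=refine(np.load("pics/w0.npy"),cv2.imread("pics/w0.png")[...,::-1],(290,560,0,330))
np.savez("pose.npz",O=O,ex=ex,ey=ey,n=n)
E
```

```text
off -1.9550385340771008 button (0.6239933371543884, -1.2619465589523315) 11.855057716369629 D 23.819122770588883 disc [ 0.25488797 -1.32761007 62.8278202 ]
off -0.01897563040657424 button (0.36910533905029297, 0.06566255539655685) 11.855057716369629 D 23.83809840099549 disc [ 1.89835620e-03 -9.43860077e-04  6.28287411e+01]
off -0.0010203331443197072 button (0.36720699071884155, 0.06660698354244232) 11.855057716369629 D 23.83911873413974 disc [-1.68949226e-07 -8.84888700e-08  6.28287411e+01]
yaw -10.517393554052369 O [575.89515086  46.92801526  85.25530124] O z expected knob top -42.826454412954654 -3.294032187609599 333 side pts -38.253272717858714 -2.7272961551768344
```

```bash
cat > go.py <<'E'
from h import *
def goal(x,y,D):
    z=np.load("pose.npz"); O,ex,ey,n=[z[k] for k in("O","ex","ey","n")]
    p,T=tool(); G=np.c_[ey,ex,-n]
    print("shift tool mm",np.round(T.T@(O+x*ex+y*ey+D*n-p),1),"rotvec deg",np.round(R.from_matrix(T.T@G).as_rotvec(degrees=True),2))
def where():
    z=np.load("pose.npz"); O,ex,ey,n=[z[k] for k in("O","ex","ey","n")]
    o=observe(); p,T=tool(o); r=p-O; x,y,D=r@ex,r@ey,r@n; F=o["ft_force"]
    f=[F@ex,F@ey,F@n]; th=np.arctan2(y,x)
    print("t",round(o["time"],2),"x,y,D",np.round([x,y,D],2),"r",round(float(np.hypot(x,y)),2),"ang",round(float(np.degrees(th)),2),"F",np.round(f,1),"Ft",round(float(-np.sin(th)*f[0]+np.cos(th)*f[1]),1),"gap",round(o["finger_gap"],1))
E
python3 -c "
from go import *
goal(-45,-3.3,115); where()"
```

```text
shift tool mm [ 62.5 -50.2  77.1] rotvec deg [-34.98  -3.21  10.19]
t 0.15 x,y,D [ 49.03 -55.53 143.19] r 74.08 ang -48.56 F [ 0.1  0.6 -0.7] Ft 0.5 gap 85.3
```

Call:
{"name": "arm_command", "arguments": {
  "deltas": [
    [60,10,-8,13,-5.8,-0.5,1.7],
    [60,21,-17,26,-11.7,-1.1,3.4],
    [60,31,-25,38,-17.5,-1.6,5.1],
    [60,42,-33,51,-23.3,-2.1,6.8],
    [60,52,-42,64,-29.2,-2.7,8.5]
  ]
}}

```text
time: 0.57
eef_pos: [482.7, 52.0, 167.8]
orientation: [0.196, 0.734, 0.629, 0.164]
ft_force: [1.3, 0.5, -0.8]
finger_gap: 59.9
```

```bash
python3 -c "
from go import *
goal(-45,-3.3,115); where()"
```

```text
shift tool mm [  9.  -15.7   7.3] rotvec deg [-5.33 -0.56  1.49]
t 0.57 x,y,D [-28.45 -11.98 120.74] r 30.87 ang -157.16 F [ 0.5  0.7 -1.3] Ft -0.4 gap 59.9
```

Call:
{"name": "arm_command", "arguments": {
  "deltas": [
    [60,5,-8,4,-5.8,-0.5,1.7],
    [60,9,-15,7,-5.8,-0.5,1.7],
    [60,9,-15,7,-5.8,-0.5,1.7],
    [60,9,-15,7,-5.8,-0.5,1.7],
    [60,9,-15,7,-5.8,-0.5,1.7]
  ]
}}

```text
time: 0.98
eef_pos: [479.7, 63.3, 157.4]
orientation: [0.233, 0.733, 0.609, 0.195]
ft_force: [0.1, 0.1, 1.3]
finger_gap: 60.0
```

```bash
python3 - <<'E'
from go import *
goal(-45,-3.3,115); where()
p,W,c=grab("wrist","w1")
E
python3 - <<'E'
from refine import *
W=np.load("pics/w1.npy"); img=cv2.imread("pics/w1.png")[...,::-1]
z=np.load("pose.npz"); c=camera_params("wrist")
q=c["view"]@np.r_[z["O"],1]; print("O px",c["fx"]*q[0]/q[2]+c["cx"],c["fy"]*q[1]/q[2]+c["cy"],q[2])
E
```

```text
shift tool mm [-1.8 -6.4  0.1] rotvec deg [ 0.36 -0.13 -0.12]
t 0.98 x,y,D [-38.57  -1.47 115.1 ] r 38.59 ang -177.82 F [0.8 0.1 1. ] Ft -0.1 gap 60.0
O px 372.19036403392215 230.28666922980193 267.7931754549811
```

View pics/w1.png

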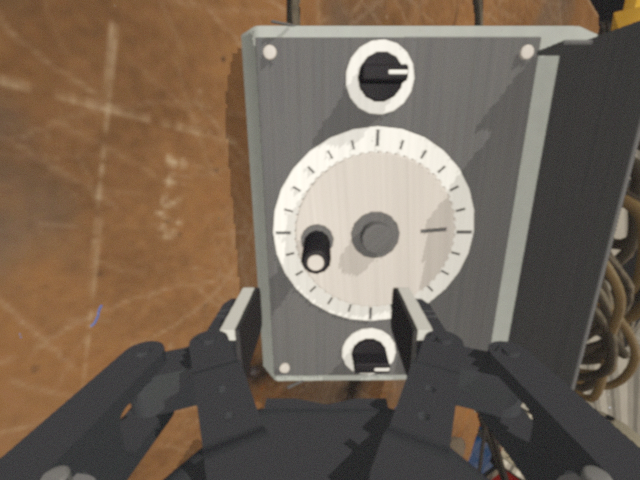

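The view is now square to the face. The dial centre is at about (375,232), the knob's foot at (316,240) and its top at (316,263), with the index line at (433,230). I'll refine the pose from this picture.

```bash
python3 - <<'E'
from refine import *
W=np.load("pics/w1.npy"); img=cv2.imread("pics/w1.png")[...,::-1]
O,ex,ey,n=refine(W,img,(245,560,30,370))
np.savez("pose1.npz",O=O,ex=ex,ey=ey,n=n)
rel=W[150:330,250:360].reshape(-1,3)-O; X,Y,D=rel@ex,rel@ey,rel@n
k=(D>22)&(D<62)&(np.hypot(X,Y)>25)&(np.hypot(X,Y)<65)
f=least_squares(lambda a:np.hypot(X[k]-45*np.cos(a),Y[k]-45*np.sin(a))-10,np.pi,loss='soft_l1',f_scale=.5)
print("crank ang",np.degrees(f.x),"res",np.median(np.abs(f.fun)),k.sum())
E
```

```text
off -0.3568118077216802 button (-0.2214265614748001, 0.16173239052295685) 11.83465576171875 D 23.851658060355774 disc [-3.65020971e-02  1.04304111e-01  6.26615132e+01]
off -0.0060681327828184806 button (-0.18492445349693298, 0.05742773786187172) 11.834653854370117 D 23.857480180061167 disc [ 3.97790049e-07 -3.04250678e-07  6.26615131e+01]
off -1.624682802336963e-05 button (-0.18492476642131805, 0.057428136467933655) 11.83465576171875 D 23.85749642688917 disc [ 7.42733164e-08 -8.65670176e-08  6.26615130e+01]
yaw -10.528961203479806 O [576.08945763  46.99799102  84.93709761] O z expected knob top -44.64018721416182 -2.5420242920611553 548 side pts -44.60361975265869 0.8876846555617562
crank ang [185.4468611] res 1.0403292091092036 1022
```

```bash
cp pose1.npz pose.npz; python3 -c "
from go import *
goal(-44.9,-3,115);goal(-44.9,-3,25); where()"
```

```text
shift tool mm [-1.2 -6.5  0.4] rotvec deg [ 0.38 -0.12 -0.14]
shift tool mm [-1.4 -7.1 90.4] rotvec deg [ 0.38 -0.12 -0.14]
t 1.03 x,y,D [-38.43  -1.78 115.42] r 38.47 ang -177.35 F [0.2 0.4 0.9] Ft -0.4 gap 59.8
```

Call:
{"name": "arm_command", "arguments": {
  "deltas": [
    [46,-1.4,-7,10,0.3,0,0],
    [46,-1.4,-7,30,0.3,0,0],
    [46,-1.4,-7,50,0.3,0,0],
    [46,-1.4,-7,70,0.3,0,0],
    [46,-1.4,-7,90,0.3,0,0]
  ]
}}

```text
time: 1.45
eef_pos: [524.7, 52.4, 77.6]
orientation: [0.231, 0.734, 0.609, 0.193]
ft_force: [0.3, -0.4, -0.1]
finger_gap: 46.2
```

Call:
{"name": "arm_command", "arguments": {
  "deltas": [
    [46,0,0,0,0,0,0],
    [46,0,0,0,0,0,0],
    [46,0,0,0,0,0,0],
    [46,0,0,0,0,0,0],
    [46,0,0,0,0,0,0]
  ]
}}

```text
time: 1.87
eef_pos: [520.5, 52.7, 77.5]
orientation: [0.23, 0.734, 0.61, 0.192]
ft_force: [0.2, 0.7, 0.6]
finger_gap: 46.4
```

```bash
python3 - <<'E'
from go import *
goal(-44.9,-3,25); where()
p,W,c=grab("wrist","w2")
E
```

```text
shift tool mm [1.5 5.  0.8] rotvec deg [-0.09 -0.07 -0.03]
t 1.87 x,y,D [-49.9   -4.52  25.85] r 50.1 ang -174.82 F [0.4 0.8 0.4] Ft -0.7 gap 46.4
```

View pics/w2.png

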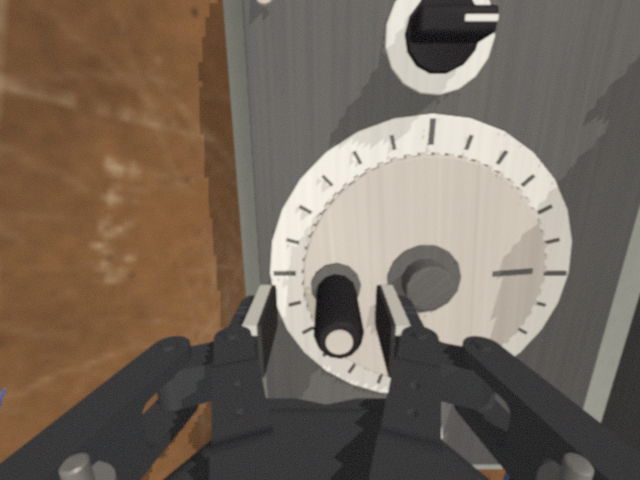

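The knob stands between the open pads, with its top at (341,343) and the pads at columns 262 and 392. That puts the tool about 5 mm too far downslope, which agrees with the computed shift. I'll correct it and close.

Call:
{"name": "arm_command", "arguments": {
  "deltas": [
    [46,1.5,5,0.8,0,0,0],
    [46,1.5,5,0.8,0,0,0],
    [30,1.5,5,0.8,0,0,0],
    [16,1.5,5,0.8,0,0,0],
    [10,1.5,5,0.8,0,0,0]
  ],
  "squeeze": 40
}}

```text
time: 2.33
eef_pos: [525.3, 53.3, 79.2]
orientation: [0.23, 0.734, 0.61, 0.192]
ft_force: [-2.2, 0.6, 6.7]
finger_gap: 19.2
```

Call:
{"name": "arm_command", "arguments": {
  "deltas": [
    [10,0,0,0,0,0,0],
    [10,0,0,0,0,0,0],
    [10,0,0,0,0,0,0],
    [10,0,0,0,0,0,0],
    [10,0,0,0,0,0,0]
  ]
}}

```text
time: 2.75
eef_pos: [525.3, 53.3, 79.2]
orientation: [0.23, 0.734, 0.61, 0.192]
ft_force: [-2.5, 1.0, 5.3]
finger_gap: 18.5
```

```bash
python3 - <<'E'
from go import *
goal(-44.9,-3,25); where()
E
```

```text
shift tool mm [ 0.1  0.2 -0.4] rotvec deg [-0.08 -0.05 -0.02]
t 2.75 x,y,D [-45.12  -3.07  24.62] r 45.22 ang -176.1 F [0.9 0.6 5.9] Ft -0.5 gap 18.5
```

```bash
cat > tab.py <<'E'
import numpy as np,sys
def tab(th,step,ncalls):
    for c in range(ncalls):
        a=np.radians(th+step*np.arange(6)); x=45*np.sin(a);y=45*np.cos(a)
        print(th,'->',th+5*step,[[10,round(x[i]-x[0],1)+0,round(y[i]-y[0],1)+0,0,0,0,0] for i in range(1,6)])
        th+=5*step
tab(*map(float,sys.argv[1:3]),int(sys.argv[3]))
E
python3 tab.py 184 4 2;python3 tab.py 224 2 10
```

```text
184.0 -> 204.0 [[10, np.float64(-3.1), np.float64(0.3), 0, 0, 0, 0], [10, np.float64(-6.2), np.float64(0.9), 0, 0, 0, 0], [10, np.float64(-9.3), np.float64(1.6), 0, 0, 0, 0], [10, np.float64(-12.3), np.float64(2.6), 0, 0, 0, 0], [10, np.float64(-15.2), np.float64(3.8), 0, 0, 0, 0]]
204.0 -> 224.0 [[10, np.float64(-2.8), np.float64(1.4), 0, 0, 0, 0], [10, np.float64(-5.5), np.float64(2.9), 0, 0, 0, 0], [10, np.float64(-8.1), np.float64(4.7), 0, 0, 0, 0], [10, np.float64(-10.6), np.float64(6.6), 0, 0, 0, 0], [10, np.float64(-13.0), np.float64(8.7), 0, 0, 0, 0]]
224.0 -> 234.0 [[10, np.float64(-1.1), np.float64(1.1), 0, 0, 0, 0], [10, np.float64(-2.2), np.float64(2.3), 0, 0, 0, 0], [10, np.float64(-3.2), np.float64(3.4), 0, 0, 0, 0], [10, np.float64(-4.2), np.float64(4.7), 0, 0, 0, 0], [10, np.float64(-5.1), np.float64(5.9), 0, 0, 0, 0]]
234.0 -> 244.0 [[10, np.float64(-0.9), np.float64(1.3), 0, 0, 0, 0], [10, np.float64(-1.8), np.float64(2.6), 0, 0, 0, 0], [10, np.float64(-2.6), np.float64(4.0), 0, 0, 0, 0], [10, np.float64(-3.3), np.float64(5.3), 0, 0, 0, 0], [10, np.float64(-4.0), np
[... 1550 characters left out ...]
.float64(2.1), np.float64(4.2), 0, 0, 0, 0], [10, np.float64(2.9), np.float64(5.5), 0, 0, 0, 0], [10, np.float64(3.8), np.float64(6.9), 0, 0, 0, 0]]
304.0 -> 314.0 [[10, np.float64(0.9), np.float64(1.3), 0, 0, 0, 0], [10, np.float64(1.8), np.float64(2.5), 0, 0, 0, 0], [10, np.float64(2.8), np.float64(3.8), 0, 0, 0, 0], [10, np.float64(3.9), np.float64(4.9), 0, 0, 0, 0], [10, np.float64(4.9), np.float64(6.1), 0, 0, 0, 0]]
314.0 -> 324.0 [[10, np.float64(1.1), np.float64(1.1), 0, 0, 0, 0], [10, np.float64(2.3), np.float64(2.2), 0, 0, 0, 0], [10, np.float64(3.4), np.float64(3.2), 0, 0, 0, 0], [10, np.float64(4.7), np.float64(4.2), 0, 0, 0, 0], [10, np.float64(5.9), np.float64(5.1), 0, 0, 0, 0]]
```

Call:
{"name": "arm_command", "arguments": {
  "deltas": [
    [10,-3.1,0.3,0,0,0,0],
    [10,-6.2,0.9,0,0,0,0],
    [10,-9.3,1.6,0,0,0,0],
    [10,-12.3,2.6,0,0,0,0],
    [10,-15.2,3.8,0,0,0,0]
  ]
}}

```text
time: 3.17
eef_pos: [525.6, 38.2, 81.4]
orientation: [0.23, 0.733, 0.61, 0.193]
ft_force: [-2.0, 1.7, 5.1]
finger_gap: 18.9
```

Call:
{"name": "arm_command", "arguments": {
  "deltas": [
    [10,-2.8,1.4,0,0,0,0],
    [10,-5.5,2.9,0,0,0,0],
    [10,-8.1,4.7,0,0,0,0],
    [10,-10.6,6.6,0,0,0,0],
    [10,-13.0,8.7,0,0,0,0]
  ]
}}

```text
time: 3.58
eef_pos: [530.2, 24.3, 86.3]
orientation: [0.23, 0.733, 0.61, 0.193]
ft_force: [-3.0, 2.3, 4.8]
finger_gap: 18.7
```

```bash
python3 -c "
from go import *
where()"
```

```text
t 3.58 x,y,D [-32.75 -30.72  24.61] r 44.91 ang -136.84 F [0.  1.7 5.9] Ft -1.2 gap 18.7
```

Call:
{"name": "arm_command", "arguments": {
  "deltas": [
    [10,-1.1,1.1,0,0,0,0],
    [10,-2.2,2.3,0,0,0,0],
    [10,-3.2,3.4,0,0,0,0],
    [10,-4.2,4.7,0,0,0,0],
    [10,-5.1,5.9,0,0,0,0]
  ]
}}

```text
time: 4.0
eef_pos: [533.8, 18.6, 89.5]
orientation: [0.229, 0.733, 0.61, 0.193]
ft_force: [-3.0, 2.9, 5.7]
finger_gap: 18.9
```

```bash
python3 -c "
from go import *
where()"
```

```text
t 4.0 x,y,D [-27.19 -35.63  24.61] r 44.82 ang -127.34 F [0.4 2.3 6.7] Ft -1.0 gap 18.9
```

Call:
{"name": "arm_command", "arguments": {
  "deltas": [
    [10,-0.9,1.3,0,0,0,0],
    [10,-1.8,2.6,0,0,0,0],
    [10,-2.6,4.0,0,0,0,0],
    [10,-3.3,5.3,0,0,0,0],
    [10,-4.0,6.7,0,0,0,0]
  ]
}}

```text
time: 4.42
eef_pos: [538.2, 13.8, 93.1]
orientation: [0.229, 0.733, 0.61, 0.192]
ft_force: [-3.7, 4.0, 6.3]
finger_gap: 18.8
```

```bash
python3 -c "
from go import *
where()"
```

```text
t 4.42 x,y,D [-20.81 -39.6   24.59] r 44.73 ang -117.72 F [0.  3.2 7.6] Ft -1.5 gap 18.8
```

Call:
{"name": "arm_command", "arguments": {
  "deltas": [
    [10,-0.7,1.4,0,0,0,0],
    [10,-1.3,2.9,0,0,0,0],
    [10,-1.8,4.3,0,0,0,0],
    [10,-2.4,5.8,0,0,0,0],
    [10,-2.8,7.3,0,0,0,0]
  ]
}}

```text
time: 4.83
eef_pos: [543.3, 9.9, 97.1]
orientation: [0.229, 0.733, 0.611, 0.192]
ft_force: [-4.6, 3.4, 4.7]
finger_gap: 18.6
```

```bash
python3 -c "
from go import *
where()"
```

```text
t 4.83 x,y,D [-13.89 -42.46  24.58] r 44.68 ang -108.11 F [-1.5  2.5  6.8] Ft -2.2 gap 18.6
```

Call:
{"name": "arm_command", "arguments": {
  "deltas": [
    [10,-0.4,1.5,0,0,0,0],
    [10,-0.8,3.0,0,0,0,0],
    [10,-1.1,4.6,0,0,0,0],
    [10,-1.3,6.1,0,0,0,0],
    [10,-1.5,7.7,0,0,0,0]
  ]
}}

```text
time: 5.25
eef_pos: [547.1, 7.8, 100.0]
orientation: [0.227, 0.733, 0.611, 0.191]
ft_force: [-10.1, 5.9, 5.7]
finger_gap: 18.6
```

```bash
python3 -c "
from go import *
where()"
```

```text
t 5.25 x,y,D [ -8.83 -43.78  24.53] r 44.66 ang -101.4 F [-5.7  4.  11. ] Ft -6.4 gap 18.6
```

Call:
{"name": "arm_command", "arguments": {
  "deltas": [
    [10,-0.1,0.8,0,0,0,0],
    [10,-0.1,1.6,0,0,0,0],
    [10,-0.1,2.4,0,0,0,0],
    [10,-0.2,3.1,0,0,0,0],
    [10,-0.2,3.9,0,0,0,0]
  ]
}}

```text
time: 5.67
eef_pos: [547.2, 7.7, 100.0]
orientation: [0.225, 0.734, 0.613, 0.19]
ft_force: [-13.6, 8.3, 6.2]
finger_gap: 18.9
```

```bash
python3 -c "
from go import *
where()"
```

```text
t 5.67 x,y,D [ -8.73 -43.87  24.48] r 44.73 ang -101.26 F [-8.6  5.6 13.6] Ft -9.5 gap 18.9
```

```bash
sed -i 's/round(x\[i\]-x\[0\],1)+0/float(round(x[i]-x[0],1))/;s/round(y\[i\]-y\[0\],1)+0/float(round(y[i]-y[0],1))/' tab.py; python3 tab.py 269 -12 7; python3 tab.py -151 -8 1
```

```text
269.0 -> 209.0 [[10, 1.1, -9.3, 0, 0, 0, 0], [10, 4.2, -18.2, 0, 0, 0, 0], [10, 9.1, -26.3, 0, 0, 0, 0], [10, 15.5, -33.2, 0, 0, 0, 0], [10, 23.2, -38.6, 0, 0, 0, 0]]
209.0 -> 149.0 [[10, 8.7, -3.7, 0, 0, 0, 0], [10, 17.9, -5.5, 0, 0, 0, 0], [10, 27.3, -5.3, 0, 0, 0, 0], [10, 36.5, -3.2, 0, 0, 0, 0], [10, 45.0, 0.8, 0, 0, 0, 0]]
149.0 -> 89.0 [[10, 7.5, 5.7, 0, 0, 0, 0], [10, 13.7, 12.8, 0, 0, 0, 0], [10, 18.2, 21.0, 0, 0, 0, 0], [10, 21.0, 30.0, 0, 0, 0, 0], [10, 21.8, 39.4, 0, 0, 0, 0]]
89.0 -> 29.0 [[10, -1.1, 9.3, 0, 0, 0, 0], [10, -4.2, 18.2, 0, 0, 0, 0], [10, -9.1, 26.3, 0, 0, 0, 0], [10, -15.5, 33.2, 0, 0, 0, 0], [10, -23.2, 38.6, 0, 0, 0, 0]]
29.0 -> -31.0 [[10, -8.7, 3.7, 0, 0, 0, 0], [10, -17.9, 5.5, 0, 0, 0, 0], [10, -27.3, 5.3, 0, 0, 0, 0], [10, -36.5, 3.2, 0, 0, 0, 0], [10, -45.0, -0.8, 0, 0, 0, 0]]
-31.0 -> -91.0 [[10, -7.5, -5.7, 0, 0, 0, 0], [10, -13.7, -12.8, 0, 0, 0, 0], [10, -18.2, -21.0, 0, 0, 0, 0], [10, -21.0, -30.0, 0, 0, 0, 0], [10, -21.8, -39.4, 0, 0, 0, 0]]
-91.0 -> -151.0 [[10, 1.1, -9.3, 0, 0, 0, 0], [10, 4.2, -18.2, 0, 0, 0, 0], [10, 9.1, -26.3, 0, 0, 0, 0], [10, 15.5, -33.2, 0, 0, 0, 0], [10, 23.2, -38.6, 0, 0, 0, 0]]
-151.0 -> -191.0 [[10, 5.7, -2.7, 0, 0, 0, 0], [10, 11.7, -4.5, 0, 0, 0, 0], [10, 17.9, -5.5, 0, 0, 0, 0], [10, 24.2, -5.6, 0, 0, 0, 0], [10, 30.4, -4.8, 0, 0, 0, 0]]
```

Call:
{"name": "arm_command", "arguments": {
  "deltas": [
    [10,1.1,-9.3,0,0,0,0],
    [10,4.2,-18.2,0,0,0,0],
    [10,9.1,-26.3,0,0,0,0],
    [10,15.5,-33.2,0,0,0,0],
    [10,23.2,-38.6,0,0,0,0]
  ]
}}

```text
time: 6.08
eef_pos: [526.3, 34.6, 82.4]
orientation: [0.231, 0.734, 0.61, 0.193]
ft_force: [-0.5, -0.3, 4.8]
finger_gap: 18.6
```

Call:
{"name": "arm_command", "arguments": {
  "deltas": [
    [10,8.7,-3.7,0,0,0,0],
    [10,17.9,-5.5,0,0,0,0],
    [10,27.3,-5.3,0,0,0,0],
    [10,36.5,-3.2,0,0,0,0],
    [10,45.0,0.8,0,0,0,0]
  ]
}}

```text
time: 6.5
eef_pos: [534.8, 78.2, 82.6]
orientation: [0.231, 0.734, 0.61, 0.191]
ft_force: [-2.4, -2.6, 6.3]
finger_gap: 18.6
```

```bash
python3 -c "
from go import *
where()"
```

```text
t 6.5 x,y,D [-39.22  23.13  24.63] r 45.53 ang 149.47 F [ 2.  -3.   6.3] Ft 1.6 gap 18.6
```

Tracking is good: 149.5° measured against 149° commanded. I'll carry on to −91°, then measure.

Call:
{"name": "arm_command", "arguments": {
  "deltas": [
    [10,7.5,5.7,0,0,0,0],
    [10,13.7,12.8,0,0,0,0],
    [10,18.2,21.0,0,0,0,0],
    [10,21.0,30.0,0,0,0,0],
    [10,21.8,39.4,0,0,0,0]
  ]
}}

```text
time: 6.92
eef_pos: [569.1, 94.6, 104.1]
orientation: [0.229, 0.733, 0.611, 0.191]
ft_force: [-6.0, 1.9, 5.8]
finger_gap: 19.0
```

Call:
{"name": "arm_command", "arguments": {
  "deltas": [
    [10,-1.1,9.3,0,0,0,0],
    [10,-4.2,18.2,0,0,0,0],
    [10,-9.1,26.3,0,0,0,0],
    [10,-15.5,33.2,0,0,0,0],
    [10,-23.2,38.6,0,0,0,0]
  ]
}}

```text
time: 7.33
eef_pos: [597.6, 66.4, 127.3]
orientation: [0.229, 0.733, 0.611, 0.193]
ft_force: [-6.0, 3.5, 6.0]
finger_gap: 18.5
```

```bash
python3 -c "
from go import *
where()"
```

```text
t 7.33 x,y,D [38.77 23.01 24.61] r 45.08 ang 30.69 F [-1.9  2.3  8.6] Ft 3.0 gap 18.5
```

Call:
{"name": "arm_command", "arguments": {
  "deltas": [
    [10,-8.7,3.7,0,0,0,0],
    [10,-17.9,5.5,0,0,0,0],
    [10,-27.3,5.3,0,0,0,0],
    [10,-36.5,3.2,0,0,0,0],
    [10,-45.0,-0.8,0,0,0,0]
  ]
}}

```text
time: 7.75
eef_pos: [589.1, 21.7, 127.2]
orientation: [0.23, 0.733, 0.61, 0.193]
ft_force: [-3.7, 2.7, 6.3]
finger_gap: 18.7
```

Call:
{"name": "arm_command", "arguments": {
  "deltas": [
    [10,-7.5,-5.7,0,0,0,0],
    [10,-13.7,-12.8,0,0,0,0],
    [10,-18.2,-21.0,0,0,0,0],
    [10,-21.0,-30.0,0,0,0,0],
    [10,-21.8,-39.4,0,0,0,0]
  ]
}}

```text
time: 8.17
eef_pos: [553.5, 5.8, 104.8]
orientation: [0.231, 0.733, 0.61, 0.193]
ft_force: [-1.7, 2.5, 5.2]
finger_gap: 18.8
```

Call:
{"name": "arm_command", "arguments": {
  "deltas": [
    [10,1.1,-9.3,0,0,0,0],
    [10,4.2,-18.2,0,0,0,0],
    [10,9.1,-26.3,0,0,0,0],
    [10,15.5,-33.2,0,0,0,0],
    [10,23.2,-38.6,0,0,0,0]
  ]
}}

```text
time: 8.58
eef_pos: [526.5, 34.1, 82.5]
orientation: [0.231, 0.734, 0.609, 0.192]
ft_force: [0.6, -0.9, 5.7]
finger_gap: 18.7
```

```bash
python3 -c "
from go import *
where()"
```

```text
t 8.58 x,y,D [-39.43 -21.76  24.63] r 45.04 ang -151.1 F [ 3.8 -0.8  4.2] Ft 2.5 gap 18.7
```

Call:
{"name": "arm_command", "arguments": {
  "deltas": [
    [10,5.7,-2.7,0,0,0,0],
    [10,11.7,-4.5,0,0,0,0],
    [10,17.9,-5.5,0,0,0,0],
    [10,24.2,-5.6,0,0,0,0],
    [10,30.4,-4.8,0,0,0,0]
  ]
}}

```text
time: 9.0
eef_pos: [527.8, 64.4, 79.5]
orientation: [0.231, 0.734, 0.609, 0.192]
ft_force: [-1.5, -1.8, 6.2]
finger_gap: 18.7
```

Call:
{"name": "arm_command", "arguments": {
  "deltas": [
    [10,0,0,0,0,0,0],
    [10,0,0,0,0,0,0],
    [10,0,0,0,0,0,0],
    [10,0,0,0,0,0,0],
    [10,0,0,0,0,0,0]
  ]
}}

```text
time: 9.42
eef_pos: [528.1, 65.1, 79.6]
orientation: [0.23, 0.734, 0.61, 0.192]
ft_force: [-2.2, 0.5, 5.5]
finger_gap: 18.5
```

```bash
python3 -c "
from go import *
where()"; python3 tab.py -191 12 2; python3 tab.py -71 11.6 1;python3 tab.py -11.5 -12 1; python3 tab.py -71.5 -6 1
```

```text
t 9.42 x,y,D [-44.42   9.07  24.63] r 45.33 ang 168.46 F [1.3 0.1 5.8] Ft -0.4 gap 18.5
-191.0 -> -131.0 [[10, -9.4, -0.8, 0, 0, 0, 0], [10, -18.7, 0.3, 0, 0, 0, 0], [10, -27.6, 3.4, 0, 0, 0, 0], [10, -35.7, 8.2, 0, 0, 0, 0], [10, -42.5, 14.7, 0, 0, 0, 0]]
-131.0 -> -71.0 [[10, -5.4, 7.7, 0, 0, 0, 0], [10, -9.1, 16.4, 0, 0, 0, 0], [10, -10.9, 25.6, 0, 0, 0, 0], [10, -10.7, 35.0, 0, 0, 0, 0], [10, -8.6, 44.2, 0, 0, 0, 0]]
-71.0 -> -13.0 [[10, 3.8, 8.3, 0, 0, 0, 0], [10, 9.2, 15.6, 0, 0, 0, 0], [10, 16.0, 21.7, 0, 0, 0, 0], [10, 23.8, 26.3, 0, 0, 0, 0], [10, 32.4, 29.2, 0, 0, 0, 0]]
-11.5 -> -71.5 [[10, -9.0, -2.8, 0, 0, 0, 0], [10, -17.2, -7.5, 0, 0, 0, 0], [10, -24.2, -13.7, 0, 0, 0, 0], [10, -29.8, -21.3, 0, 0, 0, 0], [10, -33.7, -29.8, 0, 0, 0, 0]]
-71.5 -> -101.5 [[10, -1.3, -4.5, 0, 0, 0, 0], [10, -2.0, -9.2, 0, 0, 0, 0], [10, -2.3, -13.9, 0, 0, 0, 0], [10, -2.1, -18.6, 0, 0, 0, 0], [10, -1.4, -23.3, 0, 0, 0, 0]]
```

At −191.5° against a target of −191.3°. Now anticlockwise half a turn to −11.3°.

Call:
{"name": "arm_command", "arguments": {
  "deltas": [
    [10,-9.4,-0.8,0,0,0,0],
    [10,-18.7,0.3,0,0,0,0],
    [10,-27.6,3.4,0,0,0,0],
    [10,-35.7,8.2,0,0,0,0],
    [10,-42.5,14.7,0,0,0,0]
  ]
}}

```text
time: 9.83
eef_pos: [532.0, 21.3, 87.9]
orientation: [0.23, 0.733, 0.61, 0.193]
ft_force: [-3.2, 3.9, 5.0]
finger_gap: 18.9
```

Call:
{"name": "arm_command", "arguments": {
  "deltas": [
    [10,-5.4,7.7,0,0,0,0],
    [10,-9.1,16.4,0,0,0,0],
    [10,-10.9,25.6,0,0,0,0],
    [10,-10.7,35.0,0,0,0,0],
    [10,-8.6,44.2,0,0,0,0]
  ]
}}

```text
time: 10.25
eef_pos: [564.5, 5.7, 112.2]
orientation: [0.229, 0.734, 0.61, 0.191]
ft_force: [-7.3, 3.1, 6.9]
finger_gap: 18.9
```

Call:
{"name": "arm_command", "arguments": {
  "deltas": [
    [10,3.8,8.3,0,0,0,0],
    [10,9.2,15.6,0,0,0,0],
    [10,16.0,21.7,0,0,0,0],
    [10,23.8,26.3,0,0,0,0],
    [10,32.4,29.2,0,0,0,0]
  ]
}}

```text
time: 10.67
eef_pos: [595.3, 32.7, 130.0]
orientation: [0.231, 0.734, 0.609, 0.191]
ft_force: [-4.9, -0.7, 8.0]
finger_gap: 19.0
```

Call:
{"name": "arm_command", "arguments": {
  "deltas": [
    [10,0,0,0,0,0,0],
    [10,0,0,0,0,0,0],
    [10,0,0,0,0,0,0],
    [10,0,0,0,0,0,0],
    [10,0,0,0,0,0,0]
  ]
}}

```text
time: 11.08
eef_pos: [595.6, 33.6, 130.1]
orientation: [0.23, 0.733, 0.61, 0.192]
ft_force: [-2.8, 0.7, 6.1]
finger_gap: 19.0
```

```bash
python3 -c "
from go import *
where()"
```

```text
t 11.08 x,y,D [43.66 -9.63 24.62] r 44.71 ang -12.43 F [1.2 0.2 6.6] Ft 0.5 gap 19.0
```

```bash
python3 tab.py -13 -12 1; python3 tab.py -73 -5.7 1
```

```text
-13.0 -> -73.0 [[10, -8.9, -3.1, 0, 0, 0, 0], [10, -17.0, -7.9, 0, 0, 0, 0], [10, -23.8, -14.3, 0, 0, 0, 0], [10, -29.2, -22.0, 0, 0, 0, 0], [10, -32.9, -30.7, 0, 0, 0, 0]]
-73.0 -> -101.5 [[10, -1.1, -4.3, 0, 0, 0, 0], [10, -1.8, -8.8, 0, 0, 0, 0], [10, -2.0, -13.2, 0, 0, 0, 0], [10, -1.7, -17.7, 0, 0, 0, 0], [10, -1.1, -22.1, 0, 0, 0, 0]]
```

Call:
{"name": "arm_command", "arguments": {
  "deltas": [
    [10,-8.9,-3.1,0,0,0,0],
    [10,-17.0,-7.9,0,0,0,0],
    [10,-23.8,-14.3,0,0,0,0],
    [10,-29.2,-22.0,0,0,0,0],
    [10,-32.9,-30.7,0,0,0,0]
  ]
}}

```text
time: 11.5
eef_pos: [564.3, 5.6, 112.1]
orientation: [0.23, 0.734, 0.61, 0.192]
ft_force: [-3.1, 3.7, 5.9]
finger_gap: 18.9
```

Call:
{"name": "arm_command", "arguments": {
  "deltas": [
    [10,-1.1,-4.3,0,0,0,0],
    [10,-1.8,-8.8,0,0,0,0],
    [10,-2.0,-13.2,0,0,0,0],
    [10,-1.7,-17.7,0,0,0,0],
    [10,-1.1,-22.1,0,0,0,0]
  ]
}}

```text
time: 11.92
eef_pos: [546.4, 8.2, 99.5]
orientation: [0.23, 0.733, 0.61, 0.192]
ft_force: [-2.6, 1.8, 6.5]
finger_gap: 19.1
```

Call:
{"name": "arm_command", "arguments": {
  "deltas": [
    [10,0,0,0,0,0,0],
    [10,0,0,0,0,0,0],
    [10,0,0,0,0,0,0],
    [10,0,0,0,0,0,0],
    [10,0,0,0,0,0,0]
  ]
}}

```text
time: 12.33
eef_pos: [545.8, 8.5, 99.0]
orientation: [0.229, 0.733, 0.61, 0.192]
ft_force: [-4.4, 3.2, 6.1]
finger_gap: 19.0
```

```bash
python3 -c "
from go import *
where()"
```

```text
t 12.33 x,y,D [-10.58 -43.4   24.56] r 44.67 ang -103.7 F [-0.6  2.3  7.8] Ft -1.1 gap 19.0
```

The crank stands at −103.7° (target −101.3°), which is inside tolerance. I'll release it and back out.

Call:
{"name": "arm_command", "arguments": {
  "deltas": [
    [30,0,0,0,0,0,0],
    [46,0,0,0,0,0,0],
    [46,0,0,0,0,0,0],
    [46,0,0,0,0,0,0],
    [46,0,0,0,0,0,0]
  ]
}}

```text
time: 12.75
eef_pos: [545.9, 7.5, 98.6]
orientation: [0.23, 0.734, 0.61, 0.191]
ft_force: [0.9, 0.0, -0.2]
finger_gap: 46.3
```

Call:
{"name": "arm_command", "arguments": {
  "deltas": [
    [46,0,0,-10,0,0,0],
    [46,0,0,-25,0,0,0],
    [46,0,0,-40,0,0,0],
    [46,0,0,-55,0,0,0],
    [46,0,0,-70,0,0,0]
  ]
}}

```text
time: 13.17
eef_pos: [506.2, 14.7, 156.5]
orientation: [0.23, 0.734, 0.61, 0.191]
ft_force: [0.3, 0.1, 0.1]
finger_gap: 46.3
```

Call:
{"name": "arm_command", "arguments": {
  "deltas": [
    [30,0,0,0,0,0,0],
    [0,12,3,0,0,0,0],
    [0,24,6,0,0,0,0],
    [0,34,9,0,0,0,0],
    [0,43,10,0,0,0,0]
  ]
}}

```text
time: 13.58
eef_pos: [523.6, 56.3, 162.0]
orientation: [0.23, 0.734, 0.61, 0.192]
ft_force: [1.0, -0.1, -0.2]
finger_gap: 0.2
```

Call:
{"name": "arm_command", "arguments": {
  "deltas": [
    [0,0,0,0,0,0,0],
    [0,0,0,0,0,0,0],
    [0,0,0,0,0,0,0],
    [0,0,0,0,0,0,0],
    [0,0,0,0,0,0,0]
  ]
}}

```text
time: 14.0
eef_pos: [522.3, 55.1, 161.6]
orientation: [0.23, 0.734, 0.61, 0.191]
ft_force: [-0.4, 0.8, -0.5]
finger_gap: -0.3
```

```bash
python3 - <<'E'
from go import *
where(); goal(0,0,30)
p,W,c=grab("wrist","w3")
E
```

```text
t 14.0 x,y,D [-0.56 -1.84 94.01] r 1.93 ang -107.04 F [-0.7  0.7 -0.1] Ft -0.9 gap -0.3
shift tool mm [ 1.9  0.8 64. ] rotvec deg [-0.24  0.01 -0.02]
```

View pics/w3.png

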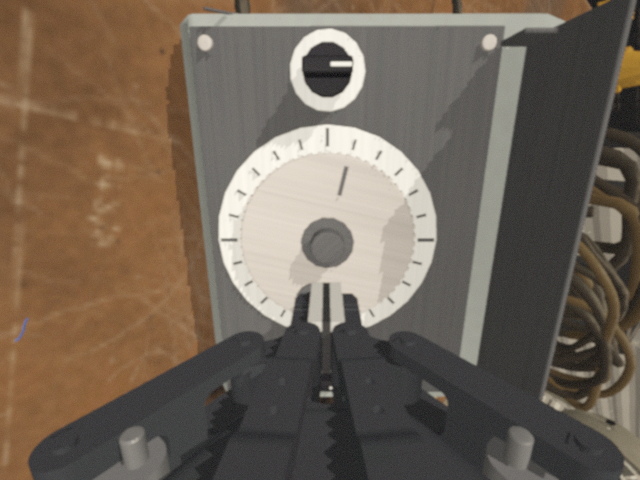

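The fingers are shut on the dial's axis. The dial's index line at (343,180), against a centre of (327,240), agrees with the crank angle. Next I'll press the button.

Call:
{"name": "arm_command", "arguments": {
  "deltas": [
    [0,1.9,0.8,15,0,0,0],
    [0,1.9,0.8,30,0,0,0],
    [0,1.9,0.8,45,0,0,0],
    [0,1.9,0.8,58,0,0,0],
    [0,1.9,0.8,64,0,0,0]
  ]
}}

```text
time: 14.47
eef_pos: [559.6, 50.1, 108.6]
orientation: [0.23, 0.734, 0.61, 0.191]
ft_force: [-0.8, -0.3, 0.9]
finger_gap: -0.0
```

Call:
{"name": "arm_command", "arguments": {
  "deltas": [
    [0,0,0,2,0,0,0],
    [0,0,0,4,0,0,0],
    [0,0,0,6,0,0,0],
    [0,0,0,8,0,0,0],
    [0,0,0,10,0,0,0]
  ]
}}

```text
time: 14.88
eef_pos: [565.3, 49.7, 102.2]
orientation: [0.23, 0.734, 0.61, 0.192]
ft_force: [-2.0, -0.7, 3.2]
finger_gap: -0.2
```

```bash
python3 -c "
from go import *
where()"
```

```text
t 14.88 x,y,D [ 0.82  0.67 20.54] r 1.06 ang 39.23 F [ 0.3 -1.   3.6] Ft -1.0 gap -0.2
```

Call:
{"name": "arm_command", "arguments": {
  "deltas": [
    [0,0,0,2,0,0,0],
    [0,0,0,4,0,0,0],
    [0,0,0,6,0,0,0],
    [0,0,0,8,0,0,0],
    [0,0,0,8,0,0,0]
  ]
}}

```text
time: 15.3
eef_pos: [569.1, 48.9, 96.7]
orientation: [0.23, 0.733, 0.61, 0.192]
ft_force: [-18.7, 1.5, 23.6]
finger_gap: -0.2
```

```bash
python3 -c "
from go import *
where()"
```

```text
t 15.3 x,y,D [ 0.82  0.63 13.8 ] r 1.03 ang 37.68 F [-1.8 -1.9 30.1] Ft -0.4 gap -0.2
```

It came up solid at D = 13.8 mm against the expected 14 mm, with 30 N, so the button is fully in. I'll back off and check.

Call:
{"name": "arm_command", "arguments": {
  "deltas": [
    [0,0,0,-15,0,0,0],
    [0,0,0,-40,0,0,0],
    [0,0,0,-65,0,0,0],
    [0,0,0,-90,0,0,0],
    [0,0,0,-110,0,0,0]
  ]
}}

```text
time: 15.72
eef_pos: [507.4, 60.5, 186.7]
orientation: [0.23, 0.734, 0.61, 0.192]
ft_force: [0.1, 0.1, -0.6]
finger_gap: 0.1
```

Call:
{"name": "arm_command", "arguments": {
  "deltas": [
    [0,0,0,0,0,0,0],
    [0,0,0,0,0,0,0],
    [0,0,0,0,0,0,0],
    [0,0,0,0,0,0,0],
    [0,0,0,0,0,0,0]
  ]
}}

```text
time: 16.13
eef_pos: [507.7, 60.0, 183.9]
orientation: [0.229, 0.734, 0.61, 0.19]
ft_force: [-0.3, 0.9, 0.1]
finger_gap: 0.2
```

```bash
python3 - <<'E'
from go import *
where()
p,W,c=grab("wrist","w4")
z=np.load("pose.npz"); O,ex,ey,n=[z[k] for k in("O","ex","ey","n")]
r=W.reshape(-1,3)-O; X,Y,D=r@ex,r@ey,r@n; q=np.hypot(X,Y)
print("button D",np.nanmedian(D[q<8]),"dial D",np.nanmedian(D[(q>18)&(q<30)&(D<20)]))
p2,W2,c2=grab("side","s1"); d0=cv2.imread("pics/side0.png"); d1=cv2.imread("pics/s1.png")
m=cv2.absdiff(d0,d1).max(2)
for k,(u0,u1,v0,v1) in dict(mug=(150,200,235,290),pen=(215,280,305,335),tape=(392,424,274,308),pipe=(425,450,215,252)).items(): print(k,np.percentile(m[v0:v1,u0:u1],[50,99]))
E
```

```text
t 16.13 x,y,D [ -0.26   0.25 121.02] r 0.36 ang 135.46 F [-0.3  0.9  0.3] Ft -0.4 gap 0.2
button D 159.4387981410309 dial D 11.573894169222356
mug [3. 8.]
pen [3. 9.]
tape [18. 52.]
pipe [ 49.   100.76]
```

View pics/w4.png

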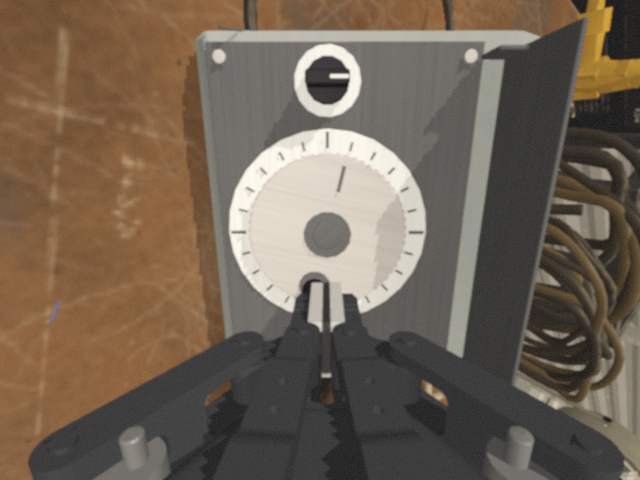

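```bash
python3 - <<'E'
from go import *
W=np.load("pics/w4.npy");z=np.load("pose.npz"); O,ex,ey,n=[z[k] for k in("O","ex","ey","n")]
r=W.reshape(-1,3)-O; X,Y,D=r@ex,r@ey,r@n; q=np.hypot(X,Y)
print("button D",np.median(D[(q<8)&(D<40)]))
a=cv2.imread("pics/side0.png")[180:340,380:500];b=cv2.imread("pics/s1.png")[180:340,380:500]
cv2.imwrite("pics/cmp.png",cv2.resize(np.hstack([a,b]),None,fx=3,fy=3))
E
```

```text
button D 14.073581507705425
```

View pics/cmp.png

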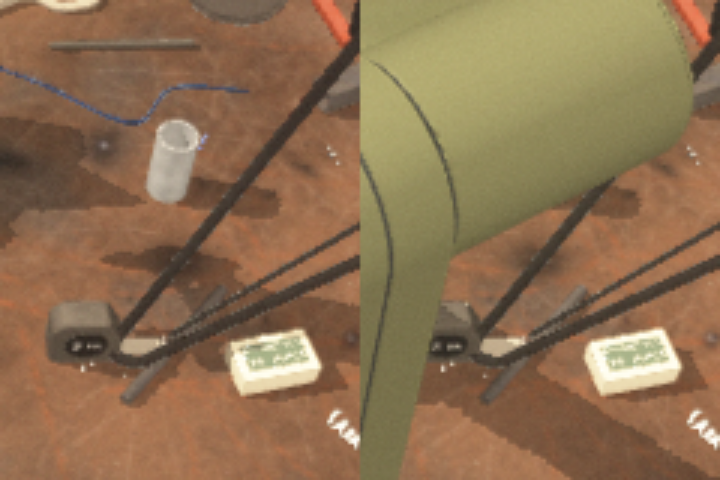

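In the crop the arm's elbow hides the pipe and part of the tape, and nothing there looks displaced. I'll check those two and the right knob from the scene camera by numbers, then hand in.

```bash
python3 - <<'E'
from go import *
p,W,c=grab("scene","sc1"); a=cv2.imread("pics/scene0.png"); b=cv2.imread("pics/sc1.png"); m=cv2.absdiff(a,b).max(2)
for k,(u0,u1,v0,v1) in dict(pipe=(398,422,348,388),tape=(300,350,375,400),mug=(265,300,160,195),pen=(245,262,225,270),rknob=(350,372,268,288)).items():
    t=a[v0:v1,u0:u1]; s=cv2.matchTemplate(b[v0-15:v1+15,u0-15:u1+15],t,cv2.TM_CCOEFF_NORMED); _,mx,_,l=cv2.minMaxLoc(s)
    print(k,np.percentile(m[v0:v1,u0:u1],[50,99]),"score",round(mx,3),"shift px",l[0]-15,l[1]-15)
close_job()
E
```

```text
pipe [ 4. 11.] score 0.994 shift px 0 0
tape [ 8. 51.] score 0.85 shift px 0 0
mug [ 6.   81.76] score 0.522 shift px 0 0
pen [ 4. 10.] score 0.99 shift px 0 0
rknob [ 5. 11.] score 0.999 shift px 0 0
the job is handed in; nothing more can be done
```

I dialed the combination, pushed the button fully in, and handed the job in at about 16 s of the 72 s. `close_job` reports no verdict.

**Dialing**, with crank angles taken from the measured TCP while the knob was gripped:

| Step | Measured | Should be |
|---|---|---|
| Stop felt, anticlockwise | 258.7° | – |
| Clockwise 1¼ turns | −191.5° | −191.3° |
| Anticlockwise ½ turn | −12.4° | −11.3° |
| Clockwise ¼ turn | −103.7° | −101.3° |

All three ends are inside the 10° allowed. At the stop the force rose only from about 2 to 9.5 N because the arm is compliant. I took it as the stop because the angle held within 0.2° over the last 5° of commanded turn.

**Button:** it came up solid at 13.8 mm out from the face with 30 N. After I backed off, the wrist camera put its top at 14.1 mm, against 14 mm when fully in.

**Surroundings:**
- **Scene camera:** the pipe, pen and right knob showed no shift.
- **Mug and tape:** these matched poorly from the scene camera (scores 0.52 and 0.85, no shift), probably from the arm or its shadow. The side camera showed the mug and pen unchanged. The part of the tape it could see had not moved, and the arm hid the rest.
- **Left knob:** it looked unturned in the last wrist picture; I did not measure it.
- **First check of the button depth:** it read 159 mm because the fingers were in the sample. With those points left out it gave the 14.1 mm above.

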